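# Pack the pipe-repair kit: couplings in the tub, lid snapped on, flux tins on top

## Task

Make up the pipe-repair kit: stand every copper coupling from the row on the counter upright on the floor of the red tub, then put the white clip lid on the tub and press it down until both sides snap fully home. Last, stand both flux tins upright on top of the closed lid, and leave the bottle and the brass valve on the counter where they are.

Things in the scene. Friction and masses are not known exactly. Their poses are not given: they have to be found in the camera images.
- tub: Red open rectangular plastic tub, screwed to the counter left or right of the robot. Outside 118 mm (x) by 200 mm (y), 60 mm tall; walls and floor 4 mm (inside 110 x 192 mm, 56 mm deep). Origin: centre of its underside, z up. Midway along each long side, 44 mm up, a round steel spring catch bar 12 mm thick, 48 mm long (y), stands out 10 mm and yields inward up to 4 mm.
- lid: White clip lid of the tub, loose, 160 g, standing on two blue clip tabs under its long edges. Plate 153 mm (x) by 222 mm (y), 5 mm thick, its top 35 mm above the origin. Origin: centre, level with the tabs' lower ends; z up; a half turn about z is the same. Eight round-ended guide pegs reach 17 mm below the plate and fit around the outside of the tub's walls with 2 mm play.
- rib_top (a point): Centre of the top of the lid's black grip rib, 63 mm above the lid's origin. The rib is 16 mm thick (lid x), 64 mm long (lid y) and 28 mm high above the plate.
- seat (a point): Point fixed to the tub, axes as the tub's, 30 mm above its origin: the lid's origin lies here, with x and y along the tub's, when the lid is fully home, its plate on the rim. Laid on squarely, the lid first rests on the catches about 12 mm higher; about 10 N (6 to 15 N) downward on the rib then snaps both tabs past the catches.
- coupling1: Copper pipe coupling, a short round sleeve with its bore closed halfway, 42 mm in diameter, 52 mm tall, about 110 g, standing upright on the counter in a loose row ahead of the robot. Origin: centre of its underside, z along its axis, up. Two to four of the four are present; absent ones have no pose.
- coupling2: Copper pipe coupling, a short round sleeve with its bore closed halfway, 42 mm in diameter, 52 mm tall, about 110 g, standing upright on the counter in a loose row ahead of the robot. Origin: centre of its underside, z along its axis, up. Two to four of the four are present; absent ones have no pose.
- coupling3: Copper pipe coupling, a short round sleeve with its bore closed halfway, 42 mm in diameter, 52 mm tall, about 110 g, standing upright on the counter in a loose row ahead of the robot. Origin: centre of its underside, z along its axis, up. Two to four of the four are present; absent ones have no pose.
- coupling4: Copper pipe coupling, a short round sleeve with its bore closed halfway, 42 mm in diameter, 52 mm tall, about 110 g, standing upright on the counter in a loose row ahead of the robot. Origin: centre of its underside, z along its axis, up. Two to four of the four are present; absent ones have no pose.
- tin_yellow: Flat-bottomed round flux tin, yellow with a bare metal rim round its cap, 54 mm in diameter, 50 mm tall, about 180 g, standing at one side of the counter. Origin: centre of its underside, z up.
- tin_green: Flat-bottomed round flux tin, green with a bare metal rim round its cap, 54 mm in diameter, 50 mm tall, about 180 g, standing at one side of the counter. Origin: centre of its underside, z up.
- cleaner: Blue plastic bottle with a red cap, 64 mm in diameter, 150 mm tall, standing at the back of the counter; to be left alone. Origin: centre of its underside.
- valve: Brass valve with a red lever, about 125 mm long and 67 mm tall, at the back of the counter; to be left alone. Origin: centre of its underside.
Mind the look-alikes: they are no part of the job. Leave any purple look-alike of the coupling2 alone.

How it is judged:
On the way, in this order (a step that is already met when the one before it is completed fails the run):
1. every coupling that is present stands upright on the floor of the tub (x of coupling1 in the frame of tub between -0.045 and 0.045 m and y of coupling1 in the frame of tub between -0.085 and 0.085 m and z of coupling1 in the frame of tub between -0.002 and 0.01 m and angle between each of coupling1, coupling2, coupling3, coupling4's own z axis and vertical below 0.15 rad and x of coupling2 in the frame of tub between -0.045 and 0.045 m and y of coupling2 in the frame of tub between -0.085 and 0.085 m and z of coupling2 in the frame of tub between -0.002 and 0.01 m and x of coupling3 in the frame of tub between -0.045 and 0.045 m and y of coupling3 in the frame of tub between -0.085 and 0.085 m and z of coupling3 in the frame of tub between -0.002 and 0.01 m and x of coupling4 in the frame of tub between -0.045 and 0.045 m and y of coupling4 in the frame of tub between -0.085 and 0.085 m and z of coupling4 in the frame of tub between -0.002 and 0.01 m and linear speed of each of coupling1, coupling2, coupling3, coupling4 below 0.02 m/s), for 0.2 s.
2. the lid is snapped fully home on the tub, with the couplings inside (z of lid in the frame of tub between 0.025 and 0.0335 m and horizontal distance between lid and tub below 0.006 m and angle between the x axis of lid and the x axis of tub, either way round below 0.06 rad and angle between lid's own z axis and vertical below 0.035 rad and x of coupling1 in the frame of tub between -0.045 and 0.045 m and y of coupling1 in the frame of tub between -0.085 and 0.085 m and z of coupling1 in the frame of tub between -0.002 and 0.01 m and angle between each of coupling1, coupling2, coupling3, coupling4's own z axis and vertical below 0.15 rad and x of coupling2 in the frame of tub between -0.045 and 0.045 m and y of coupling2 in the frame of tub between -0.085 and 0.085 m and z of coupling2 in the frame of tub between -0.002 and 0.01 m and x of coupling3 in the frame of tub between -0.045 and 0.045 m and y of coupling3 in the frame of tub between -0.085 and 0.085 m and z of coupling3 in the frame of tub between -0.002 and 0.01 m and x of coupling4 in the frame of tub between -0.045 and 0.045 m and y of coupling4 in the frame of tub between -0.085 and 0.085 m and z of coupling4 in the frame of tub between -0.002 and 0.01 m), for 0.2 s.
At the end, for the whole second after the job is handed in: Every coupling present upright (0.15 rad) on the tub floor; lid snapped home (origin 25 to 33.5 mm above the tub's, 6 mm sideways, 0.06 rad yaw, level to 0.035 rad); both tins upright (0.12 rad) on the lid's plate; lid and tins at rest (all of step 2 and x of tin_yellow in the frame of lid between -0.07 and 0.07 m and y of tin_yellow in the frame of lid between -0.105 and 0.105 m and z of tin_yellow in the frame of lid between 0.031 and 0.041 m and angle between each of tin_yellow, tin_green's own z axis and vertical below 0.12 rad and x of tin_green in the frame of lid between -0.07 and 0.07 m and y of tin_green in the frame of lid between -0.105 and 0.105 m and z of tin_green in the frame of lid between 0.031 and 0.041 m and linear speed of each of lid, tin_yellow, tin_green below 0.02 m/s); the robot touches nothing.
It fails at once if the bottle or the valve is moved by more than 30 mm (distance of any of cleaner, valve from where it was at the start of the episode above 0.03 m).
Of coupling1, coupling2, coupling3, coupling4 only 2 to 4 are there at a start; the rules pass over those that are not, and their reading is None.
At some moment in a run one of coupling1, coupling2, coupling3, coupling4, lid may be knocked a few centimetres aside while the robot is not near it.
It also fails if it takes over 210 s, if anything falls off the work surface, if the arm or the gripper's body presses on something with over 40 N, if the wrist force passes 120 N, or if a joint passes its speed limit or range.

## Robot

A 7-joint arm with a two-finger parallel gripper is mounted at the origin on the work surface. World frame = base frame: x ahead of the robot, y to its left, z up, the work surface at z = 0. Lengths are in m, angles in rad, forces in N, time in s.
With the tool pointing down it reaches from about 0.4 to 0.925 m from the base axis. Payload 5.6 kg.
Tool frame: the origin (TCP) lies at the very end of the fingers, on their centre line; the grasp point (between the pads) lies env.grip_depth behind it (env.grip_depth is the distance from the TCP to the grasp point, in m); z points along the fingers, x is the direction in which the jaws open and shut, and the axes are right-handed (so a half turn about z gives the same grasp; the last joint's range is limited). The gripper opens to 85 mm and grips with 20 to 120 N. Pads are 22 mm wide; open, the fingers measure 114 mm over their backs; the gripper's body (76 mm by 85 mm) begins 54 mm behind the grasp point. The pads swing forward as they close: fully open they stand 13 mm farther back than shut.
Start: joints at [1.29, 0.468, -0.012, 1.603, 0.006, 1.071, -0.056], TCP at [0.153, -0.632, 0.231] pointing down, gripper open.
Joint ranges: [-2.53, 2.53], [-0.31, 2.02], [-1.57, 1.55], [0.28, 2.44], [-1.29, 4.43], [0.15, 1.84], [-2.92, 2.92]. Speed limits (rad/s): [2.57, 2.57, 3.14, 3.14, 3.14, 3.14, 3.14].

## Interface

Orientations are given as a rotation vector (axis times angle).
In Python, from bench import env, eyes gives the robot as it stands.
- The arm moves only by the shell command python3 -m jog 'ROWS'. ROWS is JSON, a list of rows, each a list of 7 numbers: the shift along the tool's x, y, z in cm, then the turn, a rotation vector about the tool's x, y, z in degrees, then the opening, from 0 (shut) to 1 (fully open). A call has 1 to 10 rows; each row is the pose to reach, as a shift and turn from the pose commanded when the call began, along the tool's axes at that moment; what a row does not reach only later rows make up. A row lasts 1/10 s, in which the tool goes at most 50 mm and 8.59 degrees, less where a joint would pass 70% of its speed; a pose out of reach is approached as far as the arm can. A call with a gripper value outside its range is refused whole. The fingers move at their own pace and stop on an object; the grip force is fixed at half the most. Time passes only in rows, so rows that repeat a pose let the fingers close. It gives the time, the measured TCP pose, the force and the opening at its end, in the units of the state.
- env.observe(): the state, without advancing time (a new reading comes with each control period).
- eyes.capture(name): name is "side" or "top"; returns a dict with "image" (480x640x3 uint8, red, green, blue), "camera_matrix" (3x3 intrinsics, pixels), "k1" (the pictures are not rectified: a ray, as slopes to the right and down, at radius r is drawn at 1 + k1 r^2 times it, then the intrinsics apply), "origin" and "orientation" of the camera in the world. Camera axes: x right, y up, looking along -z (the intrinsics and any distortion apply to the point x, -y, -z); pixel columns grow to the right and rows downward; lengths in m; the calibration is good to about 2 mm. A picture is of the moment at which its call begins. There is no depth.
- env.finish_job(): hands the job in, once; it reports no verdict.
The state is a dict: "time_s": time; "joints": joint angles; "joint_vel": joint speeds; "effort": joint torques, N m; "tool_pos": TCP position; "ee_rot": TCP orientation; "contact_force": force on the tool from outside, world axes, zero at the start; "ft_torque": the same for the moment, N m; "finger_gap": finger opening in m.
Only numpy, scipy, OpenCV 4.12 (cv2) and the standard library are available. Lean on these libraries where they do the work, as an engineer would, in place of code of your own. Each camera call takes 0.05 s, during which the arm holds its last target. There are 200 camera calls.

## Working session

There is one attempt and no reset: what is moved stays moved. The work goes in short steps, Python scripts to look and compute and a shell command to move; the robot and the scene stay as the last step left them, time stands still between calls to the robot, and variables do not carry over. Pictures are saved under pics/ and viewed, about 12 in all and at most 16, crops included, and the job is handed in when it is done.

```bash
ls; mkdir -p pics; cat > h.py <<'E'
import numpy as np, cv2
from scipy.spatial.transform import Rotation as R
from bench import env, eyes
def cap(n,f=None):
    c=eyes.capture(n)
    if f: cv2.imwrite('pics/'+f,np.ascontiguousarray(c['image'][:,:,::-1]))
    return c
def rot(c):
    o=np.array(c['orientation'],float)
    return o if o.shape==(3,3) else R.from_rotvec(o).as_matrix()
def ray(c,u,v):
    K=np.array(c['camera_matrix']);k=c['k1']
    x=(u-K[0,2])/K[0,0];y=(v-K[1,2])/K[1,1];rd=np.hypot(x,y);r=rd
    for _ in range(30): r=rd/(1+k*r*r)
    s=r/rd if rd>0 else 1
    return np.array(c['origin']),rot(c)@np.array([x*s,-y*s,-1])
def at(c,u,v,z):
    o,d=ray(c,u,v);return o+d*(z-o[2])/d[2]
def px(c,p):
    K=np.array(c['camera_matrix']);q=rot(c).T@(np.array(p)-np.array(c['origin']))
    x,y=q[0]/-q[2],-q[1]/-q[2];s=1+c['k1']*(x*x+y*y)
    return np.array([K[0,0]*x*s+K[0,2],K[1,1]*y*s+K[1,2]])
def rows(p,yaw=None):
    """shift in tool cm from commanded~measured pose to TCP p"""
    s=env.observe();M=R.from_rotvec(s['ee_rot']).as_matrix()
    print('shift',np.round(100*M.T@(np.array(p)-s['tool_pos']),2))
    x=M[:,0];print('tool x yaw',np.degrees(np.arctan2(x[1],x[0])).round(1),'z',M[:,2].round(3))
E
python3 - <<'E'
from h import *
s=env.observe();print(s,env.grip_depth)
for n in('side','top'):
    c=cap(n,n+'0.png');print(n,c['origin'],c['orientation'],c['camera_matrix'],c['k1'])
rows([.5,0,.2])
E
```

```text
pics
{'time_s': 0.0, 'joints': array([ 1.29000481,  0.46839442, -0.01161207,  1.60364587,  0.0059829 ,
        1.07138728, -0.05627926]), 'joint_vel': array([-0.00074548,  0.00057943,  0.00021725, -0.00057597,  0.00022095,
       -0.00038377, -0.00046378]), 'effort': array([-5.22294340e-04, -5.32401073e+01,  2.09003576e-02, -2.51316905e+01,
        1.12865155e-02,  7.54874811e-03, -1.47126053e-05]), 'tool_pos': array([ 0.15292132, -0.63117179,  0.23031793]), 'ee_rot': array([-2.46840646e+00,  1.94167768e+00,  2.32093862e-03]), 'contact_force': array([ 0.18617974, -0.13573985, -0.28358547]), 'ft_torque': array([-0.01288371,  0.03568746,  0.00953877]), 'finger_gap': 0.0857324783985565} 0.0187
side [0.39675096 0.69073851 0.84848579] [ 0.13600855 -1.05250116 -2.64442378] [[485.15160445   0.         310.61770858]
 [  0.         485.15160445 248.02799547]
 [  0.           0.           1.        ]] -0.05450579456230644
top [0.47349195 0.0185247  1.43162347] [ 0.07518755 -0.07978082 -1.54854912] [[534.28859182   0.         317.53502218]
 [  0.         534.28859182 233.09629087]
 [  0.           0.           1.        ]] 0.027090401282669412
shift [-53.17 -48.6    3.12]
tool x yaw -76.4 z [-0.     0.002 -1.   ]
```

View pics/top0.png

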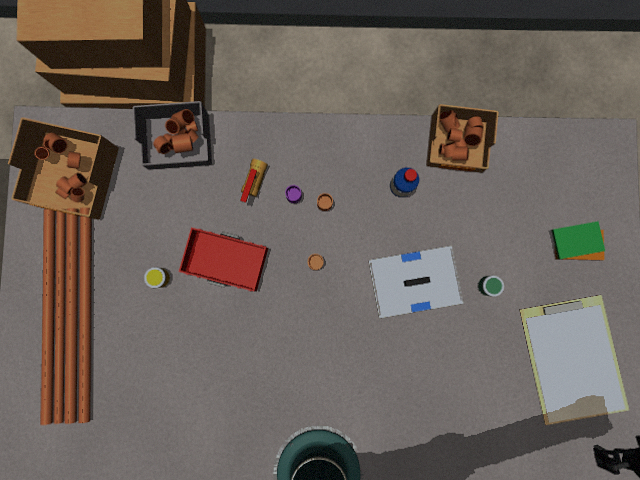

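View pics/side0.png

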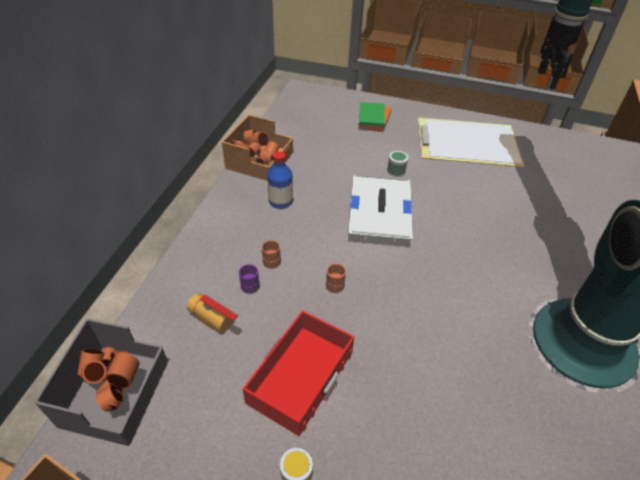

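The top view shows copper sleeves at (325,202) and (316,262) and a purple look-alike at (294,194), which I'll leave alone. The tub is at about (224,260), the lid at (416,282), the yellow tin at (155,278) and the green tin at (493,286). The bottle (405,180) and valve (254,180) stay where they are. I'll confirm this in an enlarged crop.

```bash
python3 - <<'E'
from h import *
im=cv2.imread('pics/top0.png');cv2.imwrite('pics/crop1.png',cv2.resize(im[160:330,135:335],None,fx=4,fy=4,interpolation=cv2.INTER_CUBIC)[:600])
cv2.imwrite('pics/crop2.png',cv2.resize(im[220:340,350:530],None,fx=4.4,fy=4.4,interpolation=cv2.INTER_CUBIC))
E
```

```text
(no output)
```

View pics/crop1.png

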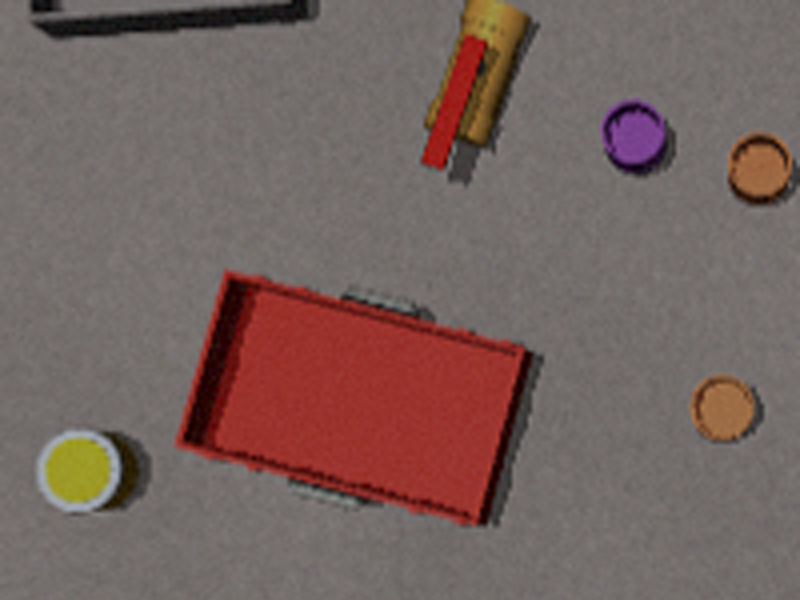

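View pics/crop2.png

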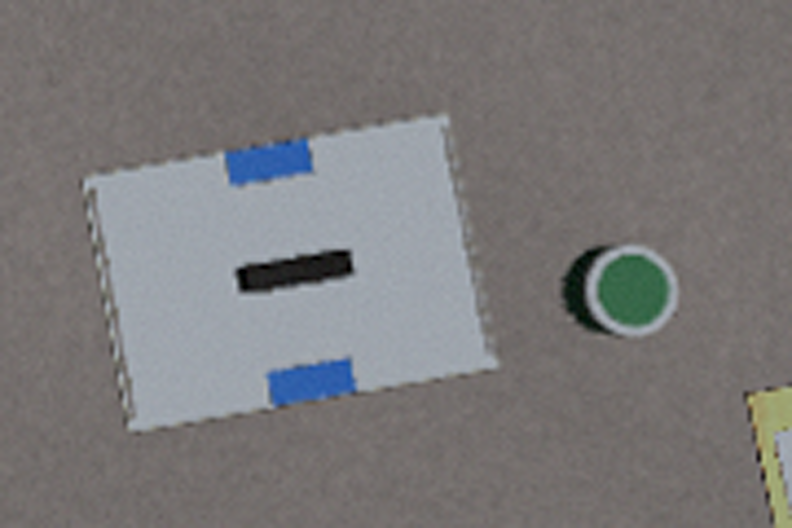

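The crops confirm two plain copper couplings, a purple sleeve that isn't part of the job, the red tub, and the white lid with its blue tabs. Next I'll turn these into positions and check the sizes.

```bash
python3 - <<'E'
from h import *
c=cap('top');cs=cap('side')
f1=lambda U,V,z:at(c,135+(U+.5)/4-.5,160+(V+.5)/4-.5,z)
f2=lambda U,V,z:at(c,350+(U+.5)/4.4-.5,220+(V+.5)/4.4-.5,z)
pr=lambda n,p:print(n,np.round(p,4))
A=f1(761,167,.052);B=f1(724,408,.052);Y=f1(79,471,.05);G=f2(631,290,.05);rib=f2(294,271,.063);P=f1(635,134,.052)
for n,p in zip(['A','B','Y','G','rib','purple'],[A,B,Y,G,rib,P]):pr(n,p)
T=[f1(*q,.06) for q in((228,272),(528,349),(485,525),(180,445))]
L=[f2(*q,.035) for q in((84,178),(447,116),(497,364),(131,431))]
for n,q in(('tub',T),('lid',L)):
    q=np.array(q);pr(n,q.mean(0));e=(q[0]-q[1]+q[3]-q[2])/2;print(' long',np.linalg.norm(e),'yaw of long',np.degrees(np.arctan2(e[1],e[0])),'short',np.linalg.norm(q[0]+q[1]-q[2]-q[3])/2)
for n,p,z in(('A',A,.052),('B',B,.052),('Y',Y,.05),('G',G,.05),('rib',rib,.063),('tubTR',T[1],.06),('tubBR',T[2],.06)): pr(n+' side px',px(cs,p))
tc=np.mean(T,0)
for n,p in(('A',A),('B',B),('Y',Y),('G',G),('rib',rib),('tub',tc)): print(n,'reach',np.hypot(*p[:2]).round(3))
E
```

```text
A [ 0.6941 -0.0015  0.052 ]
B [0.5364 0.0193 0.052 ]
Y [0.4876 0.4323 0.05  ]
G [ 0.4849 -0.4376  0.05  ]
rib [ 0.4914 -0.2388  0.063 ]
purple [0.7141 0.0812 0.052 ]
tub [0.538  0.2557 0.06  ]
 long 0.20067160009396198 yaw of long 76.65640546383895 short 0.11503003703618485
lid [ 0.4915 -0.2415  0.035 ]
 long 0.21937285123173092 yaw of long 101.20094910690065 short 0.14968765908740933
A side px [270.6205 247.2271]
B side px [335.5424 270.8264]
Y side px [295.4308 464.6326]
G side px [397.4772 156.8436]
rib side px [381.1005 197.238 ]
tubTR side px [301.8296 309.8474]
tubBR side px [353.8475 334.5996]
A reach 0.694
B reach 0.537
Y reach 0.652
G reach 0.653
rib reach 0.546
tub reach 0.596
```

```bash
python3 - <<'E'
from h import *
im=cv2.imread('pics/side0.png');cv2.imwrite('pics/crop3.png',cv2.resize(im[235:435,225:375],None,fx=3,fy=3,interpolation=cv2.INTER_CUBIC))
E
```

```text
(no output)
```

View pics/crop3.png

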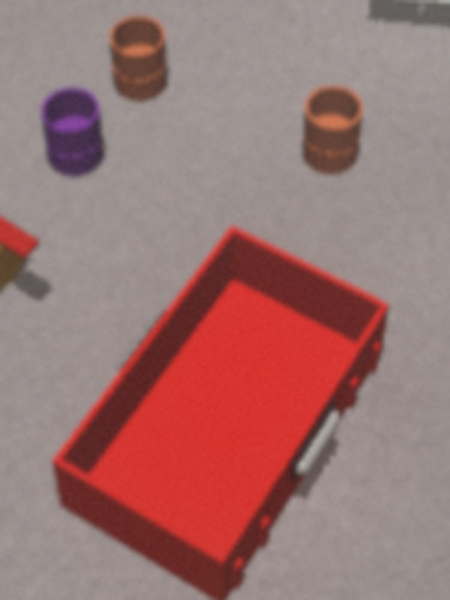

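The side crop shows the rim corners at crop (234,229), (386,305), (222,563) and (57,465), and the coupling mouths at (138,35) and (333,107). I'll fit the tub from these.

```bash
python3 - <<'E'
from h import *
from scipy.optimize import least_squares
c=cap('top');cs=cap('side')
t=[(135+(U+.5)/4-.5,160+(V+.5)/4-.5) for U,V in((228,272),(528,349),(485,525),(180,445))]
s=[(225+(U+.5)/3-.5,235+(V+.5)/3-.5) for U,V in((57,465),(234,229),(386,305),(222,563))]
loc=[(.059,.1),(.059,-.1),(-.059,-.1),(-.059,.1)]
def f(p,cams=((c,t),(cs,s))):
    r=[]
    for cam,m in cams:
        for l,q in zip(loc,m):
            a=p[2];w=[p[0]+l[0]*np.cos(a)-l[1]*np.sin(a),p[1]+l[0]*np.sin(a)+l[1]*np.cos(a),.06]
            r+=list(px(cam,w)-q)
    return r
for cams in (((c,t),),((cs,s),),((c,t),(cs,s))):
    o=least_squares(f,[.54,.256,-.23],args=(cams,));print(o.x.round(4),np.degrees(o.x[2]),np.array(o.fun).round(1))
a=o.x[2];X=np.array([np.cos(a),np.sin(a)]);Y=np.array([-np.sin(a),np.cos(a)])
for y in(-.05,.05):print(y,o.x[:2]+Y*y)
# B: approach, tool x choices
rows([.5364,.0193,.2])
E
```

```text
[ 0.538   0.2557 -0.2288] -13.109744528841027 [ 0.3 -0.4  0.5 -0.6 -0.6  0.2 -0.2  0.8]
[ 0.5364  0.2577 -0.231 ] -13.237587224518691 [-1.3 -0.5 -0.8 -0.8  1.2  0.2  0.9  0.7]
[ 0.537   0.2569 -0.2299] -13.170494757926269 [-0.1 -0.1 -0.  -0.1 -1.2  0.6 -0.7  1.1 -1.4 -1.  -1.  -1.2  0.9 -0.3
  0.8  0.1]
-0.05 [0.52562703 0.2082093 ]
0.05 [0.54841198 0.30557894]
shift [-54.23 -52.59   3.12]
tool x yaw -76.4 z [-0.     0.001 -1.   ]
```

```bash
for i in 1; do python3 -m jog '[[-54.2,-52.6,3,0,0,-63.2,0.75],[-54.2,-52.6,3,0,0,-63.2,0.75],[-54.2,-52.6,3,0,0,-63.2,0.75],[-54.2,-52.6,3,0,0,-63.2,0.75],[-54.2,-52.6,3,0,0,-63.2,0.75],[-54.2,-52.6,3,0,0,-63.2,0.75],[-54.2,-52.6,3,0,0,-63.2,0.75],[-54.2,-52.6,3,0,0,-63.2,0.75],[-54.2,-52.6,3,0,0,-63.2,0.75],[-54.2,-52.6,3,0,0,-63.2,0.75]]'; done; python3 -c "
from h import *
rows([.5364,.0193,.2])"
```

```text
time_s: 1.3
tool_pos: [0.4075, -0.1998, 0.2117]
ee_rot: [3.12, -0.361, 0.001]
contact_force: [0.2, -0.7, -0.5]
finger_gap: 0.0643
shift [  7.54 -24.27   1.16]
tool x yaw -13.2 z [ 0.001 -0.001 -1.   ]
```

```bash
python3 -m jog '[[7.5,-24.3,5,0,0,0,0.75],[7.5,-24.3,5,0,0,0,0.75],[7.5,-24.3,5,0,0,0,0.75],[7.5,-24.3,5,0,0,0,0.75],[7.5,-24.3,5,0,0,0,0.75],[7.5,-24.3,8,0,0,0,0.75],[7.5,-24.3,12,0,0,0,0.75]]'; python3 -c "
from h import *
rows([.5364,.0193,.02]);cap('top','top1.png');c=cap('side','side1.png')"
```

```text
time_s: 2.0
tool_pos: [0.5378, 0.0214, 0.0919]
ee_rot: [-3.12, 0.354, -0.008]
contact_force: [0.3, -1.0, 0.0]
finger_gap: 0.064
shift [-0.12  0.25  7.19]
tool x yaw -12.9 z [ 0.005  0.001 -1.   ]
```

```bash
python3 -m jog '[[-0.1,0.2,2,0,0,0,0.75],[-0.1,0.2,4.5,0,0,0,0.75],[-0.1,0.2,6.5,0,0,0,0.75],[-0.1,0.2,7.2,0,0,0,0.75],[-0.1,0.2,7.2,0,0,0,0.2],[-0.1,0.2,7.2,0,0,0,0.2],[-0.1,0.2,7.2,0,0,0,0.2],[-0.1,0.2,7.2,0,0,0,0.2]]'; python3 -c "
from h import *
rows([.5256,.2123,.13])"
```

```text
time_s: 2.9
tool_pos: [0.535, 0.0164, 0.0211]
ee_rot: [-3.121, 0.361, -0.004]
contact_force: [-0.6, 0.4, 7.7]
finger_gap: 0.0409
shift [ -5.36 -18.86 -10.9 ]
tool x yaw -13.2 z [ 0.003 -0.    -1.   ]
```

```bash
python3 -m jog '[[0,0,-4,0,0,0,0.2],[0,0,-9,0,0,0,0.2],[-2,-5,-11,0,0,0,0.2],[-5.3,-18.8,-11,0,0,0,0.2],[-5.3,-18.8,-11,0,0,0,0.2],[-5.3,-18.8,-11,0,0,0,0.2],[-5.3,-18.8,-11,0,0,0,0.2]]'; python3 -c "
from h import *
rows([.5267,.2131,.026])"
```

```text
time_s: 3.6
tool_pos: [0.5232, 0.2209, 0.1309]
ee_rot: [-3.116, 0.342, -0.001]
contact_force: [0.3, 0.0, -1.6]
finger_gap: 0.0406
shift [ 0.51  0.75 10.49]
tool x yaw -12.5 z [ 0.002  0.006 -1.   ]
```

```bash
python3 -m jog '[[0,0,2,0,0,0,0.2],[0,0,3,0,0,0,0.2],[0,0,3,0,0,0,0.2]]'; python3 -c "
from h import *
rows([.5267,.2131,.026])"
```

```text
time_s: 3.9
tool_pos: [0.5238, 0.2104, 0.098]
ee_rot: [3.119, -0.361, -0.005]
contact_force: [-0.2, 0.5, -1.2]
finger_gap: 0.0407
shift [ 0.24 -0.34  7.2 ]
tool x yaw -13.2 z [-0.003 -0.002 -1.   ]
```

```bash
python3 -m jog '[[0.2,-0.2,3,0,0,0,0.2],[0.2,-0.2,5.5,0,0,0,0.2],[0.2,-0.2,6.7,0,0,0,0.2],[0.2,-0.2,7.2,0,0,0,0.2],[0.2,-0.2,7.2,0,0,0,0.2],[0.2,-0.2,7.2,0,0,0,0.7],[0.2,-0.2,7.2,0,0,0,0.7],[0.2,-0.2,7.2,0,0,0,0.7]]'; python3 -c "
from h import *
rows([.5267,.2131,.13])"
```

```text
time_s: 4.7
tool_pos: [0.5282, 0.2133, 0.0284]
ee_rot: [-3.12, 0.361, -0.003]
contact_force: [0.5, 1.5, 0.1]
finger_gap: 0.0597
shift [ -0.12   0.05 -10.16]
tool x yaw -13.2 z [ 0.002  0.001 -1.   ]
```

```bash
python3 -m jog '[[0,0,-4,0,0,0,0.7],[0,0,-9,0,0,0,0.7],[6,5,-11,0,0,0,0.75],[21.1,17.1,-11,0,0,0,0.75],[21.1,17.1,-11,0,0,0,0.75],[21.1,17.1,-11,0,0,0,0.75],[21.1,17.1,-11,0,0,0,0.75],[21.1,17.1,-8,0,0,0,0.75],[21.1,17.1,-8,0,0,0,0.75]]'; python3 -c "
from h import *
rows([.6941,-.0015,.02]);cap('top','top2.png');c=cap('side','side2.png')
a=cv2.imread('pics/top2.png')[150:330,140:510];b=cv2.imread('pics/side2.png')[140:440,230:430]
cv2.imwrite('pics/m2.png',np.vstack([cv2.resize(a,(600,292)),cv2.resize(cv2.rotate(b,cv2.ROTATE_90_COUNTERCLOCKWISE),(450,300))[:, :] if 0 else np.hstack([cv2.resize(b,(200,300)),np.zeros((300,400,3),np.uint8)])]))"
```

```text
time_s: 5.6
tool_pos: [0.6936, -0.008, 0.1036]
ee_rot: [3.116, -0.372, -0.006]
contact_force: [-1.5, -0.5, -0.7]
finger_gap: 0.0641
shift [-0.07 -0.68  8.36]
tool x yaw -13.6 z [-0.004 -0.003 -1.   ]
```

View pics/side2.png

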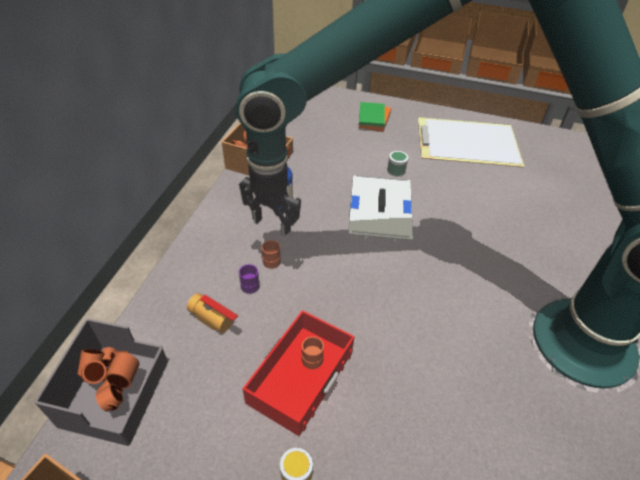

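The first coupling stands in the tub at (312,350), and the second is unmoved at (271,254).

```bash
python3 -m jog '[[0,-0.3,4,0,0,0,0.75],[0,-0.3,6.5,0,0,0,0.75],[0,-0.3,8.3,0,0,0,0.75],[0,-0.3,8.3,0,0,0,0.75],[0,-0.3,8.3,0,0,0,0.2],[0,-0.3,8.3,0,0,0,0.2],[0,-0.3,8.3,0,0,0,0.2],[0,-0.3,8.3,0,0,0,0.2]]'; python3 -c "
from h import *
rows([.5473,.3007,.13])"
```

```text
time_s: 6.5
tool_pos: [0.6962, 0.0019, 0.0268]
ee_rot: [-3.12, 0.36, -0.006]
contact_force: [-1.1, -0.2, 6.1]
finger_gap: 0.0405
shift [-21.27 -25.71 -10.36]
tool x yaw -13.2 z [ 0.004  0.001 -1.   ]
```

```bash
python3 -m jog '[[0,0,-4,0,0,0,0.2],[0,0,-9,0,0,0,0.2],[-5,-5,-11,0,0,0,0.2],[-21.2,-25.7,-11,0,0,0,0.2],[-21.2,-25.7,-11,0,0,0,0.2],[-21.2,-25.7,-11,0,0,0,0.2],[-21.2,-25.7,-11,0,0,0,0.2],[-21.2,-25.7,-9,0,0,0,0.2],[-21.2,-25.7,-8,0,0,0,0.2],[-21.2,-25.7,-8,0,0,0,0.2]]'; python3 -c "
from h import *
rows([.5473,.3007,.032])"
```

```text
time_s: 7.5
tool_pos: [0.5412, 0.3063, 0.1033]
ee_rot: [-3.121, 0.345, 0.007]
contact_force: [0.4, 0.0, -1.5]
finger_gap: 0.0402
shift [0.75 0.42 7.12]
tool x yaw -12.6 z [-0.004  0.002 -1.   ]
```

```bash
python3 -m jog '[[0.3,0.2,3,0,0,0,0.2],[0.3,0.2,4,0,0,0,0.2],[0.3,0.2,4,0,0,0,0.2]]'; python3 -c "
from h import *
rows([.5473,.3007,.032])"
```

```text
time_s: 7.8
tool_pos: [0.5485, 0.2955, 0.0628]
ee_rot: [3.118, -0.362, -0.004]
contact_force: [0.2, -0.6, -0.7]
finger_gap: 0.0406
shift [-0.23 -0.49  3.08]
tool x yaw -13.3 z [-0.003 -0.002 -1.   ]
```

```bash
python3 -m jog '[[-0.1,-0.3,1.5,0,0,0,0.2],[-0.1,-0.3,2.7,0,0,0,0.2],[-0.1,-0.3,3.1,0,0,0,0.2],[-0.1,-0.3,3.1,0,0,0,0.2],[-0.1,-0.3,3.1,0,0,0,0.7],[-0.1,-0.3,3.1,0,0,0,0.7],[-0.1,-0.3,3.1,0,0,0,0.7]]'; python3 -c "
from h import *
rows([.5473,.3007,.13])"
```

```text
time_s: 8.5
tool_pos: [0.5494, 0.3007, 0.0341]
ee_rot: [-3.12, 0.36, -0.002]
contact_force: [0.6, 0.8, 0.4]
finger_gap: 0.0601
shift [-0.19  0.04 -9.59]
tool x yaw -13.2 z [ 0.001  0.001 -1.   ]
```

```bash
python3 -m jog '[[0,0,-4,0,0,0,0.7],[0,0,-9,0,0,0,0.7],[3,10,-12,0,0,-8,0.75],[6.7,53.9,-12,0,0,-24.4,0.75],[6.7,53.9,-12,0,0,-24.4,0.75],[6.7,53.9,-12,0,0,-24.4,0.75],[6.7,53.9,-12,0,0,-24.4,0.75],[6.7,53.9,-12,0,0,-24.4,0.75],[6.7,53.9,-12,0,0,-24.4,0.75],[6.7,53.9,-12,0,0,-24.4,0.75]]' >/dev/null;  python3 -c "
from h import *
rows([.4914,-.2398,.16]);cap('top','top3.png');c=cap('side','side3.png')
a=cv2.imread('pics/top3.png')[150:330,140:510];b=cv2.imread('pics/side3.png')[140:440,230:430]
cv2.imwrite('pics/m3.png',np.hstack([cv2.resize(a,None,fx=1.45,fy=1.45)[:261],cv2.resize(b,(174,261))]))"
```

```text
shift [-4.49 13.69 -1.05]
tool x yaw 11.2 z [ 0.001 -0.001 -1.   ]
```

View pics/m3.png

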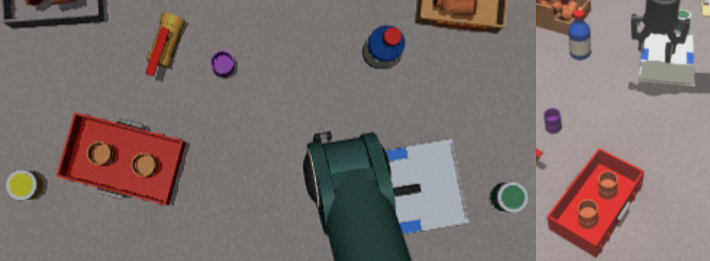

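Both couplings stand in the tub and the lid looks unmoved. I'll refine the lid pose from the clear initial side view.

```bash
python3 - <<'E'
from h import *
im=cv2.imread('pics/side0.png');cv2.imwrite('pics/crop4.png',cv2.resize(im[165:255,335:425],None,fx=6,fy=6,interpolation=cv2.INTER_CUBIC))
E
python3 -m jog '[[-4.5,13.7,-1,0,0,0,0.75],[-4.5,13.7,-1,0,0,0,0.75],[-4.5,13.7,-1,0,0,0,0.75],[-4.5,13.7,0,0,0,0,0.75],[-4.5,13.7,2,0,0,0,0.75],[-4.5,13.7,2,0,0,0,0.75],[-4.5,13.7,2,0,0,0,0.75]]'
python3 -c "
from h import *
rows([.4914,-.2398,.16])"
```

```text
time_s: 10.3
tool_pos: [0.4919, -0.2368, 0.1288]
ee_rot: [-3.126, -0.309, 0.0]
contact_force: [0.1, 0.2, -0.0]
finger_gap: 0.0637
shift [-0.11  0.28 -3.12]
tool x yaw 11.3 z [-0.     0.001 -1.   ]
```

View pics/crop4.png

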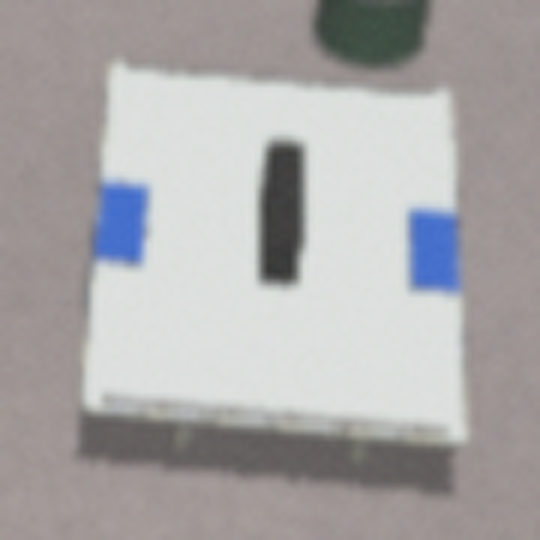

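The lid corners sit at crop (113,66), (452,92), (467,438) and (87,405), with the rib in the middle. I'll fit from both views.

```bash
python3 - <<'E'
from h import *
from scipy.optimize import least_squares
c=cap('top');cs=cap('side')
t=[(350+(U+.5)/4.4-.5,220+(V+.5)/4.4-.5) for U,V in((84,178),(447,116),(497,364),(131,431))]
s=[(335+(U+.5)/6-.5,165+(V+.5)/6-.5) for U,V in((87,402),(113,66),(452,92),(467,434))]
loc=[(.0765,.111),(.0765,-.111),(-.0765,-.111),(-.0765,.111)]
def f(p,cams):
    r=[]
    for cam,m in cams:
        for l,q in zip(loc,m):
            a=p[2];w=[p[0]+l[0]*np.cos(a)-l[1]*np.sin(a),p[1]+l[0]*np.sin(a)+l[1]*np.cos(a),.035]
            r+=list(px(cam,w)-q)
    return r
for cams in (((c,t),),((cs,s),),((c,t),(cs,s))):
    o=least_squares(f,[.49,-.24,.2],args=(cams,));print(o.x.round(4),np.degrees(o.x[2]).round(2),np.array(o.fun).round(1))
print(px(c,[*o.x[:2],.063]),px(cs,[*o.x[:2],.063]), 'top rib px',350+294.5/4.4-.5,220+271.5/4.4-.5)
rows([o.x[0],o.x[1],.045])
E
```

```text
[ 0.4915 -0.2415  0.1952] 11.18 [-0.6 -0.3  0.3 -0.9  0.7  0.8 -0.4  0.5]
[ 0.4892 -0.2461  0.1969] 11.28 [-0.5  0.4 -0.3 -1.2  0.1 -0.6  0.6  1. ]
[ 0.4902 -0.243   0.1965] 11.26 [-0.   0.2  0.8 -0.5  1.3  1.2  0.2  1.  -1.3  1.1 -0.9 -0.6 -0.4 -0.
 -0.   1.8]
[418.09631353 281.70658681] [381.91562196 196.28148015] top rib px 416.4318181818182 281.20454545454544
shift [-0.35  0.53  8.45]
tool x yaw 11.3 z [ 0.001 -0.    -1.   ]
```

```bash
python3 -m jog '[[-0.2,0.4,4,0,0,0,0.75],[-0.2,0.4,7,0,0,0,0.75],[-0.2,0.4,7.5,0,0,0,0.75],[-0.2,0.4,7.5,0,0,0,0.75]]'
python3 -c "
from h import *
rows([.491,-.2412,.0395])"
```

```text
time_s: 10.8
tool_pos: [0.4908, -0.2415, 0.0538]
ee_rot: [-3.126, -0.309, 0.001]
contact_force: [-0.3, 0.2, 1.2]
finger_gap: 0.0642
shift [ 0.03 -0.03  1.43]
tool x yaw 11.3 z [-0.     0.001 -1.   ]
```

```bash
python3 -m jog '[[0,0,1,0,0,0,0.75],[0,0,1.4,0,0,0,0.75],[0,0,1.4,0,0,0,0.4],[0,0,1.4,0,0,0,0],[0,0,1.4,0,0,0,0],[0,0,1.4,0,0,0,0],[0,0,1.4,0,0,0,0],[0,0,1.4,0,0,0,0]]'
python3 -c "
from h import *
rows([.491,-.2412,.16])"
```

```text
time_s: 11.6
tool_pos: [0.491, -0.2424, 0.0403]
ee_rot: [3.126, 0.307, 0.002]
contact_force: [-1.1, 0.4, 5.6]
finger_gap: 0.0145
shift [  0.03  -0.1  -11.97]
tool x yaw 11.2 z [ 0.001 -0.001 -1.   ]
```

```bash
python3 -m jog '[[0,0,-1.5,0,0,0,0],[0,0,-4,0,0,0,0],[0,0,-7.5,0,0,0,0],[0,0,-11,0,0,0,0],[0,0,-12,0,0,0,0],[3,-10,-12,0,0,4,0],[5,-15,-12,0,0,7,0],[6,-20,-12,0,0,10,0],[7.5,-25,-12,0,0,13,0],[9,-30,-12,0,0,15,0]]'
python3 -c "
from h import *
rows([.537,.2569,.16])"
```

```text
time_s: 12.6
tool_pos: [0.5138, 0.0082, 0.1593]
ee_rot: [3.139, -0.107, -0.002]
contact_force: [1.4, 0.6, -1.7]
finger_gap: 0.0146
shift [  0.62 -24.97  -0.09]
tool x yaw -3.9 z [-0.001 -0.    -1.   ]
```

```bash
python3 -m jog '[[0.6,-5,0,0,0,2,0],[0.6,-10,0,0,0,4,0],[0.6,-15,0,0,0,6,0],[0.6,-20,0,0,0,8,0],[0.6,-23,0,0,0,9.3,0],[0.6,-25,0,0,0,9.3,0],[0.6,-25,0,0,0,9.3,0],[0.6,-25,0,0,0,9.3,0],[0.6,-25,0,0,0,9.3,0]]'
python3 -c "
from h import *
rows([.537,.2569,.11])
cap('top','top4.png');cap('side','side4.png')
s=cv2.imread('pics/side4.png');t=cv2.imread('pics/top4.png')
cv2.imwrite('pics/m4.png',np.hstack([cv2.resize(s[270:450,215:395],(540,540)),cv2.resize(t[210:310,165:285],(260,217))[:540] if 0 else np.zeros((540,10,3),np.uint8)]))"
```

```text
time_s: 13.5
tool_pos: [0.5372, 0.2537, 0.1591]
ee_rot: [3.119, -0.36, -0.001]
contact_force: [-0.1, 0.1, -1.7]
finger_gap: 0.0152
shift [-0.09 -0.32  4.91]
tool x yaw -13.2 z [-0.001 -0.002 -1.   ]
```

View pics/side4.png

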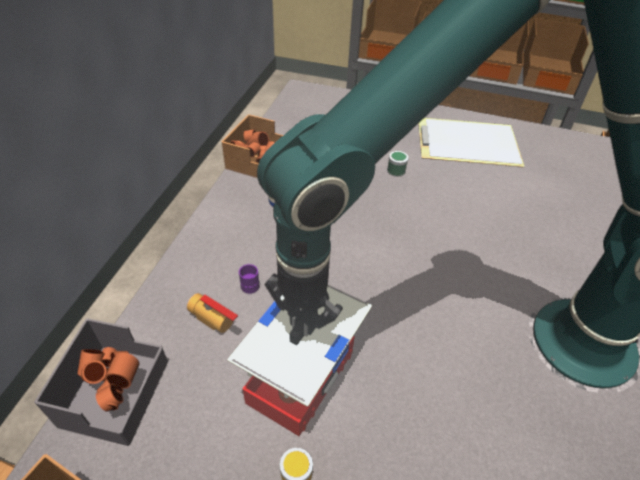

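```bash
python3 - <<'E'
from h import *
p=env.observe()['tool_pos']
def box(cam,im,o,z,a,hx,hy,f,off,col):
    q=[px(cam,[o[0]+x*np.cos(a)-y*np.sin(a),o[1]+x*np.sin(a)+y*np.cos(a),z]) for x,y in((hx,hy),(hx,-hy),(-hx,-hy),(-hx,hy))]
    print(np.round(q,1).tolist())
    cv2.polylines(im,[np.int32([((u-off[0]+.5)*f,(v-off[1]+.5)*f) for u,v in q])],True,col,1)
out=[]
for n,off in(('side',(222,280)),('top',(165,210))):
    c=cap(n);im=cv2.resize(np.ascontiguousarray(c['image'][off[1]:off[1]+(160 if n=='side' else 110),off[0]:off[0]+(160 if n=='side' else 120),::-1]),None,fx=3.6 if n=='side' else 1.8,fy=3.6 if n=='side' else 1.8,interpolation=cv2.INTER_CUBIC)
    f=3.6 if n=='side' else 1.8
    box(c,im,p,p[2]-.0053,np.radians(-13.2),.0765,.111,f,off,(0,255,0))
    box(c,im,[.537,.2569],.06,np.radians(-13.2),.059,.1,f,off,(255,255,0))
    out.append(im)
h=out[0].shape[0];o=np.zeros((h,out[0].shape[1]+out[1].shape[1],3),np.uint8)
o[:,:out[0].shape[1]]=out[0];o[:out[1].shape[0],out[0].shape[1]:]=out[1]
cv2.imwrite('pics/m5.png',o);print(o.shape)
E
```

```text
[[224.9, 359.7], [297.4, 270.9], [370.6, 305.3], [306.0, 406.4]]
[[242.2, 388.7], [301.7, 309.8], [354.3, 336.1], [299.4, 422.5]]
[[181.3, 214.9], [270.7, 237.8], [254.1, 300.1], [163.6, 276.8]]
[[191.5, 227.5], [266.6, 246.8], [254.7, 291.5], [178.9, 272.0]]
(576, 792, 3)
```

View pics/m5.png

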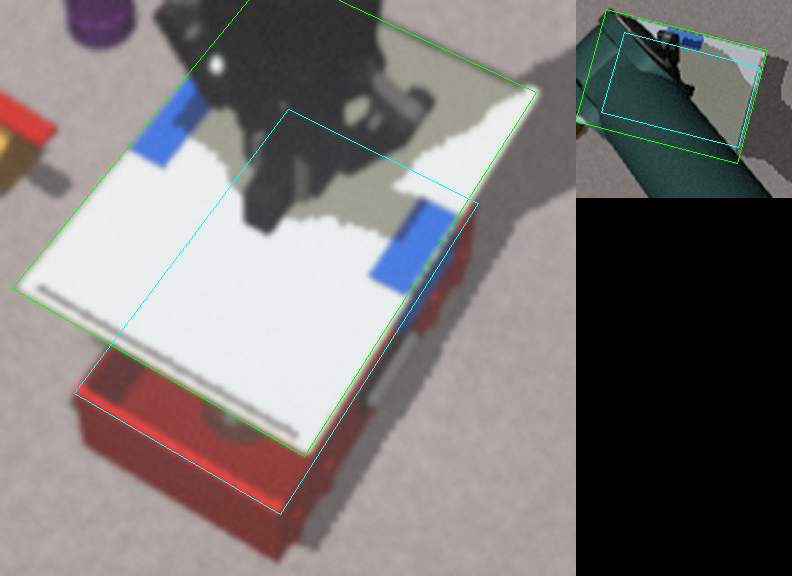

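```bash
python3 -m jog '[[0,-0.2,2,0,0,0,0],[0,-0.2,4,0,0,0,0],[0,-0.2,5.5,0,0,0,0],[0,-0.2,5.9,0,0,0,0],[0,-0.2,5.9,0,0,0,0],[0,-0.2,5.9,0,0,0,0]]'
python3 -c "
from h import *
rows([.537,.2569,.09])"
```

```text
time_s: 14.3
tool_pos: [0.5381, 0.2579, 0.1014]
ee_rot: [-3.12, 0.358, -0.001]
contact_force: [0.1, 0.7, -0.3]
finger_gap: 0.0149
shift [-0.09  0.13  1.14]
tool x yaw -13.1 z [ 0.001  0.001 -1.   ]
```

```bash
python3 -m jog '[[-0.1,0.1,0.5,0,0,0,0],[-0.1,0.1,1.0,0,0,0,0],[-0.1,0.1,1.4,0,0,0,0],[-0.1,0.1,1.6,0,0,0,0],[-0.1,0.1,1.6,0,0,0,0]]'
python3 -c "
from h import *
rows([.537,.2569,.082])"
```

```text
time_s: 14.8
tool_pos: [0.5369, 0.2569, 0.0846]
ee_rot: [-3.121, 0.358, -0.001]
contact_force: [0.9, -0.6, 0.2]
finger_gap: 0.0145
shift [ 0.01 -0.01  0.26]
tool x yaw -13.1 z [ 0.001  0.    -1.   ]
```

```bash
python3 -m jog '[[0,0,0.2,0,0,0,0],[0,0,0.4,0,0,0,0],[0,0,0.4,0,0,0,0]]'; python3 -m jog '[[0,0,0.2,0,0,0,0],[0,0,0.4,0,0,0,0],[0,0,0.4,0,0,0,0]]'
```

```text
time_s: 15.1
tool_pos: [0.5378, 0.2571, 0.0812]
ee_rot: [-3.12, 0.358, -0.004]
contact_force: [3.0, -0.0, 2.9]
finger_gap: 0.0145
time_s: 15.4
tool_pos: [0.5378, 0.2572, 0.0773]
ee_rot: [-3.12, 0.358, -0.004]
contact_force: [3.2, 0.1, 4.4]
finger_gap: 0.0146
```

```bash
python3 -m jog '[[0,0,0.2,0,0,0,0],[0,0,0.4,0,0,0,0],[0,0,0.4,0,0,0,0]]'; python3 -m jog '[[0,0,0.2,0,0,0,0],[0,0,0.4,0,0,0,0],[0,0,0.4,0,0,0,0]]'; python3 -m jog '[[0,0,0.1,0,0,0,0],[0,0,0.3,0,0,0,0],[0,0,0.3,0,0,0,0]]'
```

```text
time_s: 15.7
tool_pos: [0.5376, 0.257, 0.0724]
ee_rot: [-3.12, 0.359, -0.003]
contact_force: [7.7, 0.2, -1.6]
finger_gap: 0.0149
time_s: 16.0
tool_pos: [0.5374, 0.2572, 0.0703]
ee_rot: [-3.121, 0.359, -0.003]
contact_force: [2.2, -2.3, 13.5]
finger_gap: 0.0148
time_s: 16.3
tool_pos: [0.5374, 0.2572, 0.0702]
ee_rot: [3.12, -0.359, 0.004]
contact_force: [-5.1, -6.8, 36.8]
finger_gap: 0.0153
```

```bash
python3 -m jog '[[0,0,-0.3,0,0,0,0],[0,0,-0.3,0,0,0,0.5],[0,0,-0.3,0,0,0,0.6],[0,0,-0.3,0,0,0,0.6],[0,0,-2,0,0,0,0.6],[0,0,-5,0,0,0,0.8],[0,0,-10,0,0,0,0.9],[0,0,-12,0,0,0,0.9],[0,0,-12,0,0,0,0.9]]'
python3 -c "
from h import *
rows([.4876,.4323,.15])"
```

```text
time_s: 17.2
tool_pos: [0.538, 0.2584, 0.1903]
ee_rot: [-3.118, 0.357, -0.009]
contact_force: [-0.9, -0.7, -0.2]
finger_gap: 0.0769
shift [ -8.86 -15.78   4.05]
tool x yaw -13.1 z [ 0.006  0.003 -1.   ]
```

```bash
python3 -m jog '[[-8.9,-15.8,4,0,0,0,0.9],[-8.9,-15.8,4,0,0,0,0.9],[-8.9,-15.8,4,0,0,0,0.9],[-8.9,-15.8,4,0,0,0,0.9],[-8.9,-15.8,8,0,0,0,0.9],[-8.9,-15.8,8,0,0,0,0.9],[-8.9,-15.8,8,0,0,0,0.9]]'
python3 - <<'E'
from h import *
rows([.4876,.4323,.02])
c=cap('top','top5.png');cs=cap('side','side5.png')
i=cv2.resize(cv2.imread('pics/side5.png')[270:480,200:400],None,fx=2.5,fy=2.5,interpolation=cv2.INTER_CUBIC)
j=cv2.resize(cv2.imread('pics/top5.png')[200:320,140:280],None,fx=2,fy=2,interpolation=cv2.INTER_CUBIC)
o=np.zeros((525,780,3),np.uint8);o[:,:500]=i;o[:240,500:]=j;cv2.imwrite('pics/m6.png',o)
E
```

```text
time_s: 17.9
tool_pos: [0.485, 0.4296, 0.1046]
ee_rot: [3.118, -0.358, -0.003]
contact_force: [1.1, 0.0, 1.2]
finger_gap: 0.0769
shift [ 0.21 -0.34  8.46]
tool x yaw -13.1 z [-0.002 -0.003 -1.   ]
```

View pics/m6.png

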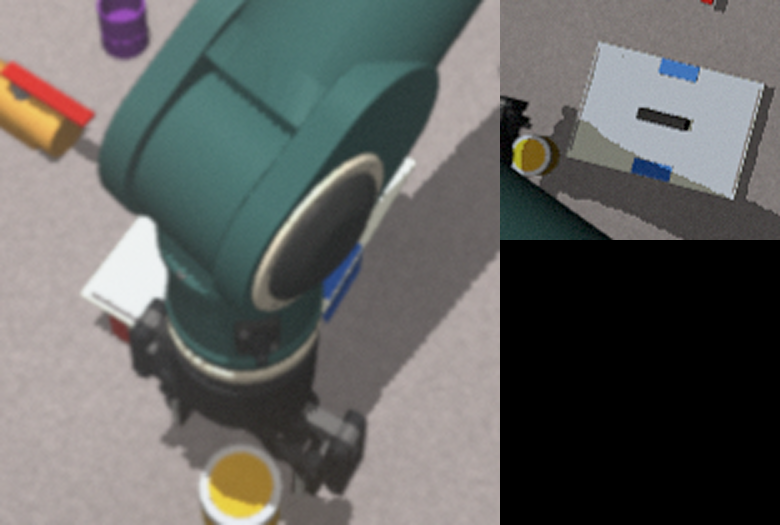

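The lid is squarely on the tub, and the yellow tin is where I measured it.

```bash
python3 -m jog '[[0.2,-0.3,4,0,0,0,0.9],[0.2,-0.3,6.5,0,0,0,0.9],[0.2,-0.3,8.4,0,0,0,0.9],[0.2,-0.3,8.4,0,0,0,0.9],[0.2,-0.3,8.4,0,0,0,0.4],[0.2,-0.3,8.4,0,0,0,0.4],[0.2,-0.3,8.4,0,0,0,0.4],[0.2,-0.3,8.4,0,0,0,0.4]]'
python3 -c "
from h import *
rows([.5534,.327,.13])"
```

```text
time_s: 18.8
tool_pos: [0.4893, 0.4346, 0.024]
ee_rot: [-3.118, 0.358, -0.004]
contact_force: [0.5, -0.8, 7.1]
finger_gap: 0.0525
shift [  8.71   9.   -10.61]
tool x yaw -13.1 z [ 0.003  0.002 -1.   ]
```

```bash
python3 -m jog '[[0,0,-4,0,0,0,0.4],[0,0,-9,0,0,0,0.4],[0,0,-12,0,0,0,0.4],[4,4,-12,0,0,0,0.4],[8.7,9,-12,0,0,0,0.4],[8.7,9,-12,0,0,0,0.4],[8.7,9,-12,0,0,0,0.4],[8.7,9,-10,0,0,0,0.4],[8.7,9,-9,0,0,0,0.4],[8.7,9,-9,0,0,0,0.4]]'
python3 -c "
from h import *
rows([.5534,.327,.0905])"
```

```text
time_s: 19.8
tool_pos: [0.5508, 0.326, 0.11]
ee_rot: [3.119, -0.356, -0.005]
contact_force: [0.7, 0.6, -2.0]
finger_gap: 0.0521
shift [ 0.23 -0.16  1.95]
tool x yaw -13.0 z [-0.003 -0.002 -1.   ]
```

```bash
python3 -m jog '[[0.2,-0.1,1,0,0,0,0.4],[0.2,-0.1,1.6,0,0,0,0.4],[0.2,-0.1,1.9,0,0,0,0.4],[0.2,-0.1,2.1,0,0,0,0.4],[0.2,-0.1,2.1,0,0,0,0.4]]'
```

```text
time_s: 20.3
tool_pos: [0.5545, 0.3266, 0.0904]
ee_rot: [3.121, -0.357, -0.0]
contact_force: [-0.1, 0.5, -2.1]
finger_gap: 0.0523
```

```bash
python3 -m jog '[[0,0,0.1,0,0,0,0.4],[0,0,0.2,0,0,0,0.4],[0,0,0.2,0,0,0,0.4]]';python3 -m jog '[[0,0,0,0,0,0,0.7],[0,0,0,0,0,0,0.9],[0,0,0,0,0,0,0.9],[0,0,-3,0,0,0,0.9],[0,0,-7,0,0,0,0.9],[0,0,-10,0,0,0,0.9],[0,0,-10,0,0,0,0.9]]'
python3 - <<'E'
from h import *
rows([.4849,-.4376,.18])
cap('top','top6.png')
E
```

```text
time_s: 20.6
tool_pos: [0.5548, 0.3267, 0.089]
ee_rot: [-3.121, 0.358, -0.001]
contact_force: [-0.3, -0.0, 0.1]
finger_gap: 0.0522
time_s: 21.3
tool_pos: [0.5568, 0.3287, 0.1939]
ee_rot: [-3.116, 0.357, -0.011]
contact_force: [0.3, 0.1, 0.4]
finger_gap: 0.0769
shift [10.32 76.27  0.98]
tool x yaw -13.1 z [ 0.008  0.005 -1.   ]
```

```bash
python3 -m jog '[[10.3,76.3,0,0,0,0,0.9],[10.3,76.3,0,0,0,0,0.9],[10.3,76.3,0,0,0,0,0.9],[10.3,76.3,0,0,0,0,0.9],[10.3,76.3,0,0,0,0,0.9],[10.3,76.3,0,0,0,0,0.9],[10.3,76.3,0,0,0,0,0.9],[10.3,76.3,0,0,0,0,0.9],[10.3,76.3,0,0,0,0,0.9],[10.3,76.3,0,0,0,0,0.9]]' >/dev/null
python3 - <<'E'
from h import *
rows([.4849,-.4376,.11])
cap('top','top7.png');cap('side','side7.png')
i=cv2.resize(cv2.imread('pics/side7.png')[120:450,200:430],None,fx=1.7,fy=1.7,interpolation=cv2.INTER_CUBIC)
j=cv2.resize(cv2.imread('pics/top7.png')[200:320,140:280],None,fx=2.8,fy=2.8,interpolation=cv2.INTER_CUBIC)
o=np.zeros((561,783,3),np.uint8);o[:,:391]=i;o[:336,391:]=j;cv2.imwrite('pics/m7.png',o)
E
```

```text
shift [ 3.91 26.24  7.76]
tool x yaw -13.1 z [-0.002  0.    -1.   ]
```

View pics/m7.png

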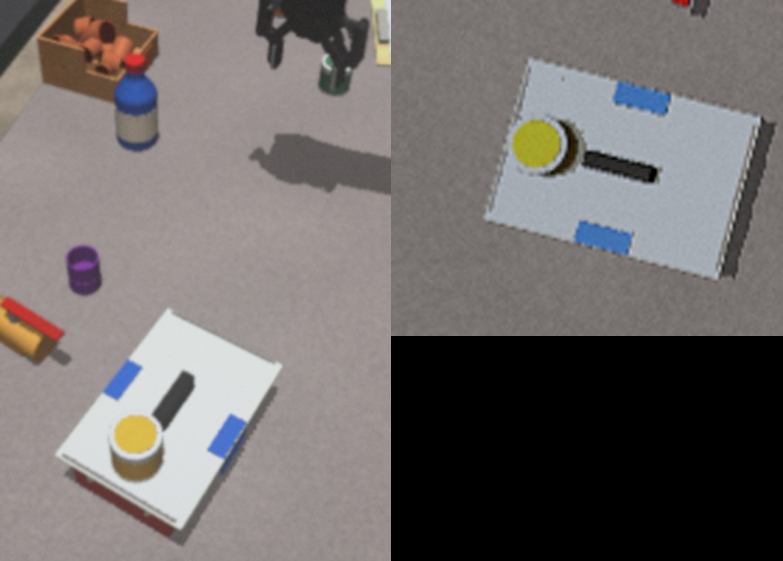

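The yellow tin stands upright on the lid, and the green tin is still in its place.

```bash
python3 -m jog '[[3.9,26.2,1,0,0,0,0.9],[3.9,26.2,1,0,0,0,0.9],[3.9,26.2,1,0,0,0,0.9],[3.9,26.2,1,0,0,0,0.9],[3.9,26.2,1,0,0,0,0.9],[3.9,26.2,5,0,0,0,0.9],[3.9,26.2,7.7,0,0,0,0.9],[3.9,26.2,7.7,0,0,0,0.9],[3.9,26.2,7.7,0,0,0,0.9]]'
python3 - <<'E'
from h import *
rows([.4849,-.4376,.02])
E
```

```text
time_s: 23.35
tool_pos: [0.4867, -0.4339, 0.1111]
ee_rot: [-3.12, 0.356, 0.002]
contact_force: [-0.4, 0.6, 0.1]
finger_gap: 0.0769
shift [-0.08  0.41  9.11]
tool x yaw -13.0 z [-0.001  0.002 -1.   ]
```

```bash
python3 -m jog '[[-0.1,0.2,4,0,0,0,0.9],[-0.1,0.2,7,0,0,0,0.9],[-0.1,0.2,9,0,0,0,0.9],[-0.1,0.2,9,0,0,0,0.9],[-0.1,0.2,9,0,0,0,0.4],[-0.1,0.2,9,0,0,0,0.4],[-0.1,0.2,9,0,0,0,0.4],[-0.1,0.2,9,0,0,0,0.4]]'
python3 -c "
from h import *
rows([.5206,.1868,.17])"
```

```text
time_s: 24.15
tool_pos: [0.487, -0.4379, 0.0246]
ee_rot: [3.119, -0.357, 0.006]
contact_force: [0.3, 1.2, 8.4]
finger_gap: 0.0521
shift [-10.78 -61.58 -14.71]
tool x yaw -13.1 z [ 0.004 -0.003 -1.   ]
```

```bash
python3 -m jog '[[0,0,-4,0,0,0,0.4],[0,0,-9,0,0,0,0.4],[0,0,-14,0,0,0,0.4],[-1.5,-5,-14.5,0,0,0,0.4],[-2,-10,-14.5,0,0,0,0.4],[-3,-15,-14.5,0,0,0,0.4],[-4,-20,-14.5,0,0,0,0.4],[-5,-25,-14.5,0,0,0,0.4],[-6,-30,-14.5,0,0,0,0.4],[-7,-35,-14.5,0,0,0,0.4]]' >/dev/null
python3 -c "
from h import *
rows([.5206,.1868,.17])"
```

```text
shift [ -3.75 -27.14  -0.26]
tool x yaw -13.1 z [ 0.002 -0.001 -1.   ]
```

```bash
python3 -m jog '[[-1,-5,0,0,0,0,0.4],[-1.6,-10,0,0,0,0,0.4],[-2.3,-15,0,0,0,0,0.4],[-3,-20,0,0,0,0,0.4],[-3.6,-24,0,0,0,0,0.4],[-3.7,-26.8,0,0,0,0,0.4],[-3.7,-26.8,2,0,0,0,0.4],[-3.7,-26.8,5,0,0,0,0.4],[-3.7,-26.8,5,0,0,0,0.4],[-3.7,-26.8,5,0,0,0,0.4]]'
python3 -c "
from h import *
rows([.5206,.1868,.0895])"
```

```text
time_s: 26.15
tool_pos: [0.5203, 0.1816, 0.1172]
ee_rot: [3.121, -0.358, -0.0]
contact_force: [0.4, 0.0, -1.5]
finger_gap: 0.0522
shift [-0.09 -0.51  2.77]
tool x yaw -13.1 z [-0. -0. -1.]
```

```bash
python3 -m jog '[[-0.1,-0.5,1,0,0,0,0.4],[-0.1,-0.5,2,0,0,0,0.4],[-0.1,-0.5,2.5,0,0,0,0.4],[-0.1,-0.5,2.7,0,0,0,0.4],[-0.1,-0.5,2.8,0,0,0,0.4],[-0.1,-0.5,2.8,0,0,0,0.4]]'
```

```text
time_s: 26.75
tool_pos: [0.5201, 0.1865, 0.0896]
ee_rot: [3.12, -0.358, -0.001]
contact_force: [-4.9, -1.8, 8.1]
finger_gap: 0.052
```

```bash
python3 -m jog '[[0,0,0,0,0,0,0.7],[0,0,0,0,0,0,0.9],[0,0,0,0,0,0,0.9],[0,0,-3,0,0,0,0.9],[0,0,-7,0,0,0,0.9],[0,0,-12,0,0,0,0.9],[0,5,-12,0,0,0,0.9],[0,10,-12,0,0,0,0.9],[0,25,-12,0,0,0,0.9],[0,25,-12,0,0,0,0.9]]' >/dev/null; python3 -m jog '[[0,15,0,0,0,0,0.9],[0,15,0,0,0,0,0.9],[0,15,0,0,0,0,0.9],[0,15,0,0,0,0,0.9],[0,15,0,0,0,0,0.9]]'
python3 - <<'E'
from h import *
cap('top','top8.png');cap('side','side8.png')
i=cv2.resize(cv2.imread('pics/side8.png')[270:440,220:370],None,fx=2.6,fy=2.6,interpolation=cv2.INTER_CUBIC)
j=cv2.resize(cv2.imread('pics/top8.png')[205:315,160:290],None,fx=3,fy=3,interpolation=cv2.INTER_CUBIC)
o=np.zeros((442,780,3),np.uint8);o[:,:390]=i;o[:330,390:]=j;cv2.imwrite('pics/m8.png',o)
E
```

```text
time_s: 28.25
tool_pos: [0.441, -0.1553, 0.2086]
ee_rot: [-3.12, 0.363, -0.0]
contact_force: [0.1, 0.9, -0.2]
finger_gap: 0.0769
```

View pics/m8.png

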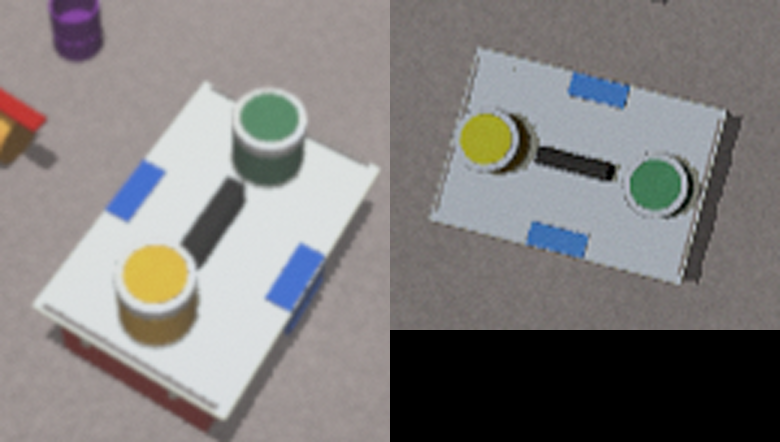

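Both tins stand upright on the lid, either side of the rib. One numeric check of the lid's height and pose from its corners in both views.

```bash
python3 - <<'E'
from h import *
from scipy.optimize import least_squares
c=cap('top');cs=cap('side')
s=[(220+(U+.5)/2.6-.5,270+(V+.5)/2.6-.5) for U,V in((35,303),(207,83),(378,168),(222,417))]
t=[(160+(U-390+.5)/3-.5,205+(V+.5)/3-.5) for U,V in((478,48),(726,110),(682,283),(431,218))]
loc=np.array([(.0765,.111,0),(.0765,-.111,0),(-.0765,-.111,0),(-.0765,.111,0)])
def f(p):
    W=loc@R.from_euler('zyx',p[3:]).as_matrix().T+p[:3]
    return np.concatenate([px(cam,w)-q for cam,m in((c,t),(cs,s)) for w,q in zip(W,m)])
o=least_squares(f,[.537,.257,.065,-.23,0,0]);print(o.x.round(4),'deg',np.degrees(o.x[3:]).round(1),o.fun.round(1))
print(env.observe()['joint_vel'].round(3).max(),env.observe()['time_s'])
E
```

```text
[ 0.5358  0.2551  0.0646 -0.2322  0.0145  0.0243] deg [-13.3   0.8   1.4] [ 0.5 -0.6  1.5  0.5  0.5  0.9 -0.7  0.6 -2.   0.3 -1.2 -0.1  1.   0.
  0.8  0.3]
0.006 28.45
```

```bash
python3 -c "
from h import *
print(env.finish_job())"
```

```text
the job is handed in; nothing more can be done
None
```

I stood both copper couplings upright in the tub (only two were present), snapped the lid on, and stood both flux tins on it, then handed the job in at about 28 s. No verdict was reported.

- **Lid:** it reached a hard stop at the predicted height, with the TCP at 70.2 mm and 37 N on the rib. A final fit from both cameras put the plate top at 64.6 mm, against 65 mm expected, and the lid within about 2 mm of the tub's centre. Yaw was −13.3° against the tub's −13.2°.
- **One check that disagreed:** that fit also showed 0.8° and 1.4° of tilt. I put this down to pixel error of up to 2 px, because an unsnapped side would show about 6°.
- **Couplings:** both were upright in the tub in the last picture before the lid went on.
- **Tins and the rest:** both tins were upright on the plate, one at each end of the rib. I never went near the bottle, the valve or the purple look-alike. The gripper was clear of everything at hand-in.

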